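# Load two cells and hold a pen tester on the round test pad

## Robot

A 7-joint arm with a two-finger parallel gripper is mounted at the origin on the work surface. World frame = base frame: x ahead of the robot, y to its left, z up, the work surface at z = 0. Lengths are in m, angles in rad, forces in N, time in s.
With the tool pointing down it reaches from about 0.4 to 0.85 m from the base axis. Payload 10.4 kg.
Tool frame: the origin (TCP) lies at the very end of the fingers, on their centre line; the grasp point (between the pads) lies 19 mm behind it (r.pinch_z is the distance from the TCP to the grasp point, in m); z points along the fingers, y is the line along which they close (so a half turn about z gives the same grasp; the last joint's range is limited). The gripper opens to 87 mm and grips with 3 to 60 N. Pads are 19 mm wide; open, the fingers measure 117 mm over their backs; the gripper's body (75 mm by 190 mm) begins 51 mm behind the grasp point.
Start: joints at [1.294, 0.332, -0.065, 1.46, 0.022, 1.35, -0.088], TCP at [0.157, -0.605, 0.223] pointing down, gripper open.
Joint ranges: [-2.6, 2.6], [-0.5, 2.12], [-1.47, 1.34], [0.16, 2.42], [-1.27, 4.41], [0.06, 2.06], [-2.6, 2.6]. Speed limits (rad/s): [2.22, 2.22, 2.79, 2.79, 3.14, 3.14, 3.14].

## Interface

Orientations are given as a unit quaternion [x, y, z, w].
In Python, from station import r gives the robot as it stands.
- The arm moves only by the tool play_rows, never from a script. Its argument "motion" is text: rows parted by semicolons, each of 5 numbers parted by spaces: the shift along the tool's x, y, z in m, then the turn about the tool's z in degrees, then the finger opening in m, from 0 to 0.087. In form: x y z roll hand; .... A call has 1 to 20 rows; each row shifts and turns the commanded pose from where the row before left it, along the tool's axes as they then stand; what a row does not reach is not made up. A row lasts 1/10 s, in which the tool goes at most 50 mm and 8.59 degrees, less where a joint would pass 70% of its speed; a pose out of reach is approached as far as the arm can. A call is refused whole if a number of a shift passes 0.05 or a number of a turn 8.59, either way. A call with a gripper value outside its range is refused whole. The fingers move at their own pace and stop on an object; the grip force is fixed at half the most. Time passes only in rows, so rows that do not move let the fingers close. It gives the time, the measured TCP pose, the force, the opening and the grip force at its end, in the units of the state.
- r.get_state(): the state, without advancing time (a new reading comes with each control period).
- r.camera(name): name is "side" or "top" or "wrist"; returns a dict with "frame" (400x640x3 uint8, red, green, blue), "mtx" (3x3 intrinsics, pixels), "k1" (the pictures are not rectified: a ray, as slopes to the right and down, at radius r is drawn at 1 + k1 r^2 times it, then the intrinsics apply), "eye" and "orientation" of the camera in the world; the wrist camera has in their place "tool_from_camera" (4x4, takes a point from camera to tool coordinates, whose origin is the TCP and whose axes are the flange's). Camera axes: x right, y down, z forward; pixel columns grow to the right and rows downward; lengths in m; the calibration is good to about 2 mm. A picture is of the moment at which its call begins: read the wrist's pose just before it. There is no depth.
- r.finish_job(): hands the job in; it is judged then, once.
The state is a dict: "time_s": time; "joints": joint angles; "dq": joint speeds; "tau": joint torques, N m; "eef_pos": TCP position; "ee_rot": TCP orientation; "contact_force": force on the tool from outside, world axes, zero at the start; "wrist_torque": the same for the moment, N m; "opening": finger opening in m; "finger_force": force on a finger pad.
Only numpy, scipy, OpenCV 4.12 (cv2) and the standard library are available. Lean on these libraries where they do the work, as an engineer would, in place of code of your own. Each camera call takes 0.05 s, during which the arm holds its last target. There are 200 camera calls.

## Task

First drop the two standing battery cells, one by one, upright into the two bores of the battery holder on the black circuit board, until they sit on the bottom. Then take the pen tester out of its leaning stand and hold it upright with its spring tip on the round test pad (not a square one), pressing gently so that the tip is pushed in about half-way and never hard. Finish while still holding it there, and do not disturb the jar, the screwdriver and the mouse.

Things in the scene. Friction and masses are not known exactly. Their poses are not given: they have to be found in the camera images.
- board: Black circuit board with white print, 130 (x) by 170 (y) mm, fixed, level; origin on the work surface under its centre, top face 10 mm above the surface. On it: the grey battery holder, and, 40 mm towards +x of the centre, a row of three printed white frames 26 mm square, 36 mm apart along y, each with a test pad. Its other small parts rise at most 7 mm from the face.
- holder_hole0 (a point): Mouth centre of one bore of the battery holder, a grey block 36 (x) by 68 (y) mm, its centre 25 mm to -x of the board's, its top 34 mm above the work surface. This bore is on its -y side (board axes). Bores: 21 mm wide, 20 mm deep, flat bottom, upright, rim chamfered 2 mm, 34 mm apart along the board's y. Either cell may go in either bore.
- holder_hole1 (a point): Centre of the mouth of the other bore of the battery holder, at +y of the block's centre; same size.
- cell0_mid (a point): Centre (half-way up) of one battery cell: upright steel cylinder with a white sleeve, 17 mm in diameter, 34 mm tall with a small brass button on top, 18 g. It stands button up on the black rubber pad, axis z. Fully in a bore it stands 14 mm out of the holder.
- cell1_mid (a point): Centre of the other battery cell, the same in every way.
- cell_pad: Black rubber pad, 100 by 150 mm and 3 mm thick, fixed flat on the work surface, where the cells stand at the start; origin at the centre of its underside.
- stand: Fixed pen stand: black base 100 (x) by 85 (y) by 12 mm, with a tilted dark steel block 44 mm square whose 20 mm through bore holds the pen. Origin under the base's centre, z up. The bore and pen lean 0.35 rad (20 degrees) from vertical, their upper end towards the stand's -x. The block's upper face lies at most 75 mm above the work surface.
- pen_grip (a point): Middle of the pen tester's barrel, the place to grip, 88 mm up the axis from the unpressed tip; z runs up the pen. Black, round, 18 mm in diameter, 130 mm long plus a 4 mm end button, about 70 g. A rubber collar 28 mm wide, 52 to 58 mm up from the tip, rests on the stand's block, the part below it is in the bore: pull it out along its axis by 60 mm.
- pen_tip (a point): The very end of the pen's thin brass spring tip (4 mm in diameter, rounded); it moves with the tip. Unpressed, it stands out 14 mm from the pen's nose.
- plunger (a joint): How far the spring tip is pushed into the pen, in m: 0 unpressed, 0.010 at its stop. The push is about 1 N to start and 0.5 N more for each mm, so 3.5 N half-way.
- pad_round: The round test pad: bare tinned disc 18 mm in diameter and 2 mm thick on the board, fixed, in any of the three printed frames (the other two hold square pads). Origin at the centre of its underside.
- pad_top (a point): Centre of the round pad's top face, 12 mm above the work surface.
- flux: Bystander: small amber jar, 38 mm in diameter, 50 mm tall, loose; origin at the centre of its underside.
- driver: Bystander: screwdriver with black handle, 150 mm long, lying loose.
- mouse: Bystander: black computer mouse, 100 by 58 by 30 mm, loose; origin at the centre of its underside.
Not all that is in view belongs to the job. Leave any blue look-alike of the part that bears pen_grip alone.

How it is judged:
On the way, in this order (a step that is already met when the one before it is completed fails the run):
1. one cell sits on the bottom of a bore, let go (((horizontal distance between cell0_mid and holder_hole0 below 0.004 m and z of cell0_mid in the frame of holder_hole0 below 0.001 m and angle between cell0_mid's own z axis and vertical below 0.15 rad and contact force between cell0 and the fingers below 0.1 N) or (horizontal distance between cell0_mid and holder_hole1 below 0.004 m and z of cell0_mid in the frame of holder_hole1 below 0.001 m and angle between cell0_mid's own z axis and vertical below 0.15 rad and contact force between cell0 and the fingers below 0.1 N) or (horizontal distance between cell1_mid and holder_hole0 below 0.004 m and z of cell1_mid in the frame of holder_hole0 below 0.001 m and angle between cell1_mid's own z axis and vertical below 0.15 rad and contact force between cell1 and the fingers below 0.1 N) or (horizontal distance between cell1_mid and holder_hole1 below 0.004 m and z of cell1_mid in the frame of holder_hole1 below 0.001 m and angle between cell1_mid's own z axis and vertical below 0.15 rad and contact force between cell1 and the fingers below 0.1 N))), for 0.2 s.
2. both cells sit in the bores, let go (((horizontal distance between cell0_mid and holder_hole0 below 0.004 m and z of cell0_mid in the frame of holder_hole0 below 0.001 m and angle between each of cell0_mid, cell1_mid's own z axis and vertical below 0.15 rad and horizontal distance between cell1_mid and holder_hole1 below 0.004 m and z of cell1_mid in the frame of holder_hole1 below 0.001 m) or (horizontal distance between cell0_mid and holder_hole1 below 0.004 m and z of cell0_mid in the frame of holder_hole1 below 0.001 m and angle between each of cell0_mid, cell1_mid's own z axis and vertical below 0.15 rad and horizontal distance between cell1_mid and holder_hole0 below 0.004 m and z of cell1_mid in the frame of holder_hole0 below 0.001 m)) and contact force between each of cell0, cell1 and the fingers below 0.1 N), for 0.2 s.
3. the pen is out of its stand, in the fingers (contact force between pen and stand below 0.05 N and contact force between pen and the fingers above 1 N and distance of pen_grip from where it was at the start of the episode above 0.05 m), for 0.1 s.
At the end, for the whole second after the job is handed in: Both cells upright (0.15 rad) on the bottom of the bores, within 4 mm of their axes. The pen, held in the fingers clear of stand and board, is within 0.15 rad of upright, its tip on the round pad with 0.8 to 8 N, pushed in 1.5 to 8.8 mm, through the last second (((horizontal distance between cell0_mid and holder_hole0 below 0.004 m and z of cell0_mid in the frame of holder_hole0 below 0.001 m and angle between each of cell0_mid, cell1_mid's own z axis and vertical below 0.15 rad and horizontal distance between cell1_mid and holder_hole1 below 0.004 m and z of cell1_mid in the frame of holder_hole1 below 0.001 m) or (horizontal distance between cell0_mid and holder_hole1 below 0.004 m and z of cell0_mid in the frame of holder_hole1 below 0.001 m and angle between each of cell0_mid, cell1_mid's own z axis and vertical below 0.15 rad and horizontal distance between cell1_mid and holder_hole0 below 0.004 m and z of cell1_mid in the frame of holder_hole0 below 0.001 m)) and horizontal distance between pen_tip and pad_top below 0.009 m and contact force between pen and pad_round between 0.8 and 8 N and value of joint plunger between 0.0015 and 0.0088 m and angle between pen_grip's own z axis and vertical below 0.15 rad and contact force between pen and the fingers above 1 N and contact force between pen and stand below 0.1 N and contact force between pen and board below 0.1 N); the arm keeps its last pose, push and grip.
It fails at once if the pen is pressed hard on the board or the round pad (over 15 N) (contact force between pen and pad_round above 15 N or contact force between pen and board above 15 N).
It fails at once if the jar, screwdriver or mouse is disturbed (moved by over 30 mm) (distance of any of flux, driver, mouse from where it was at the start of the episode above 0.03 m).
It also fails if it takes over 64 s, if anything falls off the work surface, if the arm or the gripper's body presses on something with over 40 N, if the wrist force passes 120 N, or if a joint passes its speed limit or range.

## Working session

There is one attempt and no reset: what is moved stays moved. The work goes in short steps, Python scripts to look and compute and a tool call to move; the robot and the scene stay as the last step left them, time stands still between calls to the robot, and variables do not carry over. Pictures are saved under pics/ and viewed, at most 10 in all, crops included, and the job is handed in when it is done.

Besides the shell and the picture viewer there is one more tool, called after ">>>" by a JSON object that holds its "op" and its "data". play_rows: Moves the arm, as the interface text tells. Its arguments: {"type":"object","properties":{"motion":{"type":"string"}},"required":["motion"]}

```bash
mkdir -p pics; cat > h.py <<'E'
import numpy as np, cv2
from scipy.spatial.transform import Rotation as R
from station import r
def cam(n):
    s=r.get_state(); c=r.camera(n)
    if n=='wrist':
        T=np.eye(4);T[:3,:3]=R.from_quat(s['ee_rot']).as_matrix();T[:3,3]=s['eef_pos'];T=T@np.array(c['tool_from_camera'])
        c['E'],c['Rm']=T[:3,3],T[:3,:3]
    else:
        c['E']=np.array(c['eye']);o=np.array(c['orientation']);c['Rm']=o if o.shape==(3,3) else R.from_quat(o).as_matrix()
    return c
def dist(c):
    return np.array(c['mtx'],float),np.array([c['k1'],0,0,0,0.])
def ray(c,u,v):
    K,d=dist(c);p=cv2.undistortPoints(np.array([[[u,v]]],float),K,d)[0,0]
    return c['Rm']@np.array([p[0],p[1],1])
def atz(c,u,v,z):
    d=ray(c,u,v);return c['E']+d*(z-c['E'][2])/d[2]
def proj(c,P):
    K,d=dist(c);Rt=c['Rm'].T
    return cv2.projectPoints(np.atleast_2d(np.array(P,float)),cv2.Rodrigues(Rt)[0],-Rt@c['E'],K,d)[0][:,0]
def tri(cs,uvs):
    A=np.zeros((3,3));b=np.zeros(3)
    for c,p in zip(cs,uvs):
        d=ray(c,*p);d/=np.linalg.norm(d);M=np.eye(3)-np.outer(d,d);A+=M;b+=M@c['E']
    return np.linalg.solve(A,b)
def save(c,n): cv2.imwrite('pics/'+n,c['frame'][:,:,::-1])
def load(n):
    import pickle;return pickle.load(open('pics/'+n+'.pkl','rb'))
def keep(c,n):
    import pickle;pickle.dump(c,open('pics/'+n+'.pkl','wb'))
E
python3 - <<'E'
from h import *
print(r.get_state())
for n in('top','side'):
    c=cam(n);save(c,n+'0.png');keep(c,n+'0');print(n,c['E'],c['Rm'],c['mtx'],c['k1'])
c=cam('wrist');print(c['tool_from_camera'])
E
```

```text
{'time_s': 0.0, 'joints': array([ 1.29442114,  0.33285828, -0.06469841,  1.4609738 ,  0.02163395,
        1.34989057, -0.08849521]), 'dq': array([-8.18017912e-04,  8.62747098e-04, -4.28032816e-04, -4.48381528e-04,
        4.43122152e-04,  7.36985161e-04,  9.51627787e-06]), 'tau': array([-6.99393804e-04, -6.23262405e+01,  2.42129609e-02, -3.89899635e+01,
       -6.14517415e-02,  3.96792346e-02,  1.62017495e-04]), 'eef_pos': array([ 0.15679382, -0.6046013 ,  0.22174692]), 'ee_rot': array([ 9.91958258e-01,  1.26563423e-01, -1.40755105e-04, -7.02803557e-04]), 'contact_force': array([0.12449379, 0.02178792, 0.34156168]), 'wrist_torque': array([ 0.00841934, -0.0032021 , -0.02126499]), 'finger_force': 0.0, 'opening': 0.08673292490066463}
top [ 0.33432771 -0.08388055  1.60272948] [[-0.0190246  -0.98283059  0.1835268 ]
 [-0.99967326  0.02183286  0.01329296]
 [-0.01707164 -0.18321394 -0.98292482]] [[498.49959259   0.         320.92023479]
 [  0.         498.49959259 186.1971214 ]
 [  0.           0.           1.        ]] -0.029319452783041156
side [ 0.14130887 -0.8485458   0.8445126 ] [[ 0.85432512 -0.32334313  0.40691252]
 [-0.51939926 -0.55945223  0.64593933]
 [ 0.01878807 -0.76319226 -0.64589828]] [[447.33802762   0.         320.6435157 ]
 [  0.         447.33802762 200.02720477]
 [  0.           0.           1.        ]] -0.05810616520219947
[[-2.05909561e-04 -9.64135693e-01 -2.65409728e-01  7.28398212e-02]
 [ 9.99999960e-01 -2.50348611e-04  1.33606553e-04 -1.37890108e-04]
 [-1.95259803e-04 -2.65409690e-01  9.64135705e-01 -1.60983182e-01]
 [ 0.00000000e+00  0.00000000e+00  0.00000000e+00  1.00000000e+00]]
```

View pics/top0.png

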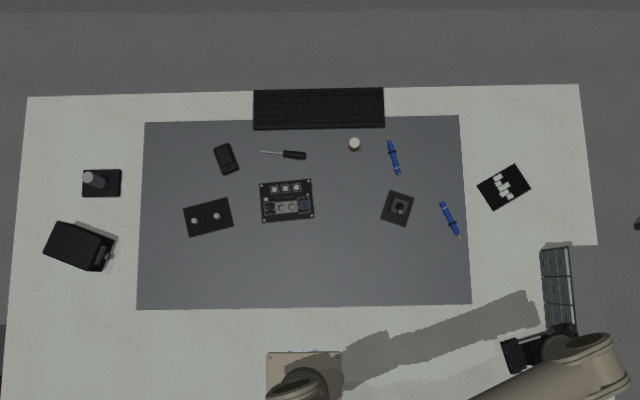

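View pics/side0.png

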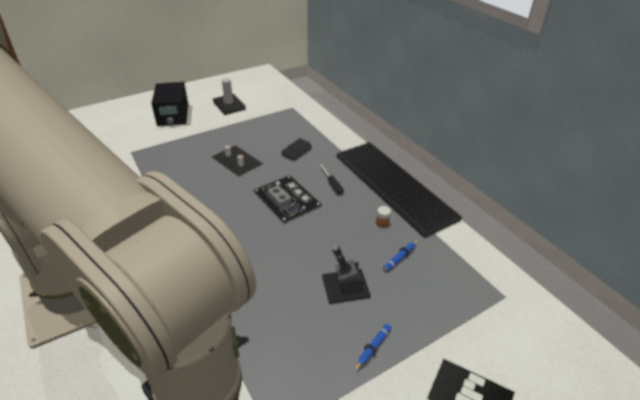

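Top: the cells stand on the rubber pad at (194,221) and (217,216). The board is at (286,201), with the holder at (288,208) and the frames at (275/286/297,187). The stand with the black pen is at (398,207). The blue pens at (394,157) and (450,219) are look-alikes; the black one in the stand fits the description. Next I'll enlarge to confirm.

```bash
python3 - <<'E'
from h import *
t=load('top0');s=load('side0')
def crop(c,x,y,w,h,k=6):
    return cv2.resize(c['frame'][y:y+h,x:x+w],None,fx=k,fy=k,interpolation=cv2.INTER_CUBIC)
a=crop(t,255,175,66,50);b=crop(t,180,195,66,50);c=crop(t,375,183,66,50);d=crop(s,312,240,66,50)
im=np.vstack([np.hstack([a,b]),np.hstack([c,d])]);im=np.clip(im.astype(float)*1.6,0,255).astype(np.uint8)
cv2.imwrite('pics/c1.png',im[:,:,::-1])
for n,u,v,z in [('cellA',194,221,.037),('cellB',217,216,.037),('board',286.5,201,.01),('stand',397,208,.012),('pad',208,217,.003)]: print(n,atz(t,u,v,z))
E
```

```text
cellA [0.52325199 0.34232602 0.037     ]
cellB [0.53773875 0.26913958 0.037     ]
board [0.5854549  0.04999618 0.01      ]
stand [ 0.55463798 -0.30551778  0.012     ]
pad [0.53948773 0.30613502 0.003     ]
```

View pics/c1.png

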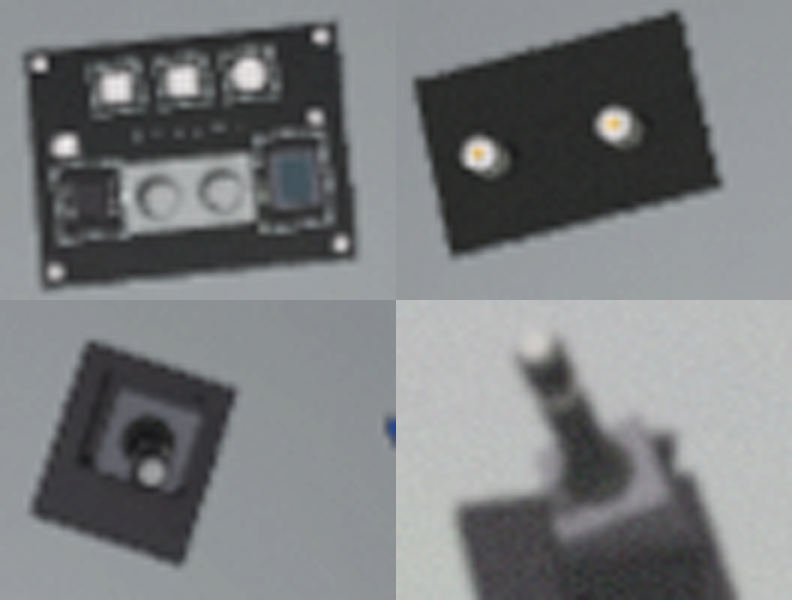

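The zoom shows square pads in the left and middle frames and the round pad in the right (−y) one, at top pixel (296,187). The pen's white end is at (400,211), leaning towards the bottom of the image. The board is yawed about +5.5°. I'll roll the gripper so its closing line runs along board x.

>>> {"op": "play_rows", "data": {"motion": "0 0 0 -8.59 0.06; 0 0 0 -8.59 0.06; 0 0 0 -8.59 0.06; 0 0 0 -8.59 0.06; 0 0 0 -8.59 0.06; 0 0 0 -8.59 0.06; 0 0 0 -8.59 0.06; 0 0 0 -8.59 0.06; 0 0 0 -8.59 0.06; 0 0 0 -3.5 0.06"}}

```text
time_s: 1.15
eef_pos: [0.1568, -0.6048, 0.2222]
ee_rot: [0.671, 0.741, 0.0, -0.0]
contact_force: [-0.1, 0.4, -0.2]
opening: 0.0604
finger_force: 0.0
```

```bash
python3 - <<'E'
from h import *
t=load('top0')
f=lambda x0,y0,u,v:(x0+u/6-.42,y0+v/6-.42)
for n,p,z in [('bTL',f(255,175,25,52),.01),('bTR',f(255,175,335,22),.01),('bBR',f(255,175,355,257),.01),('bBL',f(255,175,45,288),.01),
 ('round',f(255,175,249,74),.012),('h1',f(255,175,158,196),.034),('h0',f(255,175,221,190),.034),('cA',f(180,195,480,154) if 0 else f(180,195,84,154),.037),('cB',f(180,195,218,124),.037),
 ('sA',f(375,183,88,42),.012),('sB',f(375,183,237,87),.012),('sC',f(375,183,182,265),.012),('sD',f(375,183,32,214),.012)]:
    print(n,np.round(p,1),atz(t,*p,z).round(4))
s=r.get_state();print(s['eef_pos'],s['ee_rot'],np.degrees(R.from_quat(s['ee_rot']).as_matrix()))
E
```

```text
bTL [258.7 183.2] [0.646  0.1403 0.01  ]
bTR [310.4 178.2] [ 0.6588 -0.0286  0.01  ]
bBR [313.7 217.4] [ 0.5302 -0.0373  0.01  ]
bBL [262.1 222.6] [0.5169 0.1291 0.01  ]
round [296.1 186.9] [0.6308 0.0184 0.012 ]
h1 [280.9 207.2] [0.5619 0.0659 0.034 ]
h0 [291.4 206.2] [0.5644 0.0324 0.034 ]
cA [193.6 220.2] [0.5257 0.3437 0.037 ]
cB [215.9 215.2] [0.5402 0.2727 0.037 ]
sA [389.2 189.6] [ 0.6153 -0.2833  0.012 ]
sB [414.1 197.1] [ 0.589  -0.3622  0.012 ]
sC [404.9 226.7] [ 0.4937 -0.3279  0.012 ]
sD [379.9 218.2] [ 0.5227 -0.2493  0.012 ]
[ 0.15682353 -0.60484613  0.22221084] [ 6.71248418e-01  7.41232406e-01  1.72567357e-04 -2.28095399e-04] [[-5.66374624e+00  5.70151584e+01 -6.10041183e-03]
 [ 5.70151494e+01  5.66374879e+00  3.22026566e-02]
 [ 3.26479678e-02 -2.88726706e-03 -5.72957701e+01]]
```

>>> {"op": "play_rows", "data": {"motion": "0.015 0.045 0 0 0.06; 0.015 0.045 0 0 0.06; 0.015 0.045 0 0 0.06; 0.015 0.045 0 0 0.06; 0.015 0.045 0 0 0.06; 0.015 0.045 0 0 0.06; 0.047 0.014 0 0 0.06; 0.047 0.014 0 0 0.06; 0.047 0.014 0 0 0.06; 0.047 0.014 0 0 0.06; 0.047 0.014 0 0 0.06; 0.047 0.014 0 0 0.06; 0.047 0.014 0 0 0.06; 0.047 0.014 0 0 0.06; 0.047 0.014 0 0 0.06; 0.047 0.014 0 0 0.06; 0.047 0.014 0 0 0.06; 0.047 0.014 0 0 0.06; 0.047 0.014 0 0 0.06; 0.047 0.014 0 0 0.06"}}

```text
time_s: 3.15
eef_pos: [0.5513, 0.1848, 0.2225]
ee_rot: [0.674, 0.739, -0.0, 0.0]
contact_force: [0.8, 0.0, 0.3]
opening: 0.06
finger_force: 0.0
```

>>> {"op": "play_rows", "data": {"motion": "0.042 0 0 0 0.06; 0.042 0 0 0 0.06; 0 0 0 0 0.06; 0 0 0 0 0.06"}}

```text
time_s: 3.55
eef_pos: [0.5427, 0.268, 0.2221]
ee_rot: [0.672, 0.74, -0.0, -0.0]
contact_force: [0.4, -1.3, 0.2]
opening: 0.0601
finger_force: 0.0
```

```bash
python3 - <<'E'
from h import *
c=cam('wrist');save(c,'w1.png');keep(c,'w1');print(r.get_state()['eef_pos'],c['E'])
print(proj(c,[[.5257,.3437,.037],[.5402,.2727,.037]]))
E
```

```text
[0.54338847 0.26637062 0.2221182 ] [0.53632186 0.34024534 0.38305691]
[[309.06152943 111.28140933]
 [315.95869305 174.29156768]]
```

View pics/w1.png

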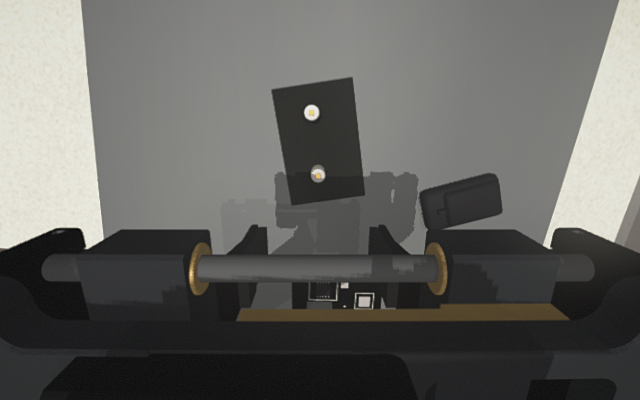

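The wrist view shows both cell tops, at (312,113) and (318,174), within 3 px of the top-camera projection. The mouse is at (460,200), clear to the +x side.

```bash
python3 - <<'E'
from h import *
c=load('w1')
g=cv2.cvtColor(c['frame'],cv2.COLOR_RGB2GRAY)
for u,v in((312,113),(318,174)):
    p=g[v-14:v+14,u-14:u+14].astype(float);ys,xs=np.nonzero(p>90);q=(u-14+xs.mean(),v-14+ys.mean());print(q,len(xs),atz(c,*q,.037),xs.min(),xs.max(),ys.min(),ys.max(),c['mtx'][0][0])
s=r.get_state();M=R.from_quat(s['ee_rot']).as_matrix()
for n in([.5257,.3437],[.5402,.2727]):
    print(M.T@(np.array(n+[.020])-s['eef_pos']))
E
```

```text
(np.float64(311.23809523809524), np.float64(112.11904761904762)) 210 [0.52821972 0.34302874 0.037     ] 6 21 5 21 295.8843195678621
(np.float64(317.53694581280786), np.float64(173.29556650246306)) 203 [0.54195234 0.27407599 0.037     ] 7 21 5 21 295.8843195678621
[ 0.07879046 -0.01029761  0.2020656 ]
[ 0.00674771 -0.00248155  0.20211458]
```

>>> {"op": "play_rows", "data": {"motion": "0.007 -0.0015 0.04 0 0.06; 0 0 0.04 0 0.06; 0 0 0.04 0 0.06; 0 0 0.04 0 0.06; 0 0 0.03 0 0.06; 0 0 0.012 0 0.06; 0 0 0 0 0.06; 0 0 0 0 0; 0 0 0 0 0; 0 0 0 0 0; 0 0 0 0 0; 0 0 0 0 0; 0 0 0 0 0"}}

```text
time_s: 4.9
eef_pos: [0.5412, 0.2737, 0.0207]
ee_rot: [0.673, 0.739, 0.0, 0.0]
contact_force: [-0.3, -0.7, -0.7]
opening: 0.0199
finger_force: 0.0
```

```bash
python3 - <<'E'
from h import *
c=cam('wrist');save(c,'w2.png');keep(c,'w2');s=r.get_state();print(s['eef_pos'],s['opening'],s['finger_force'])
p=s['eef_pos']
print(proj(c,[[p[0],p[1],.037]]))
im=cv2.resize(c['frame'][120:330,200:440],None,fx=3,fy=2.8);cv2.imwrite('pics/w2c.png',im[:,:,::-1])
E
```

```text
[0.54120192 0.2736856  0.02061786] 0.015860049200141994 29.882082045078278
[[317.00066598 255.5307789 ]]
```

View pics/w2c.png

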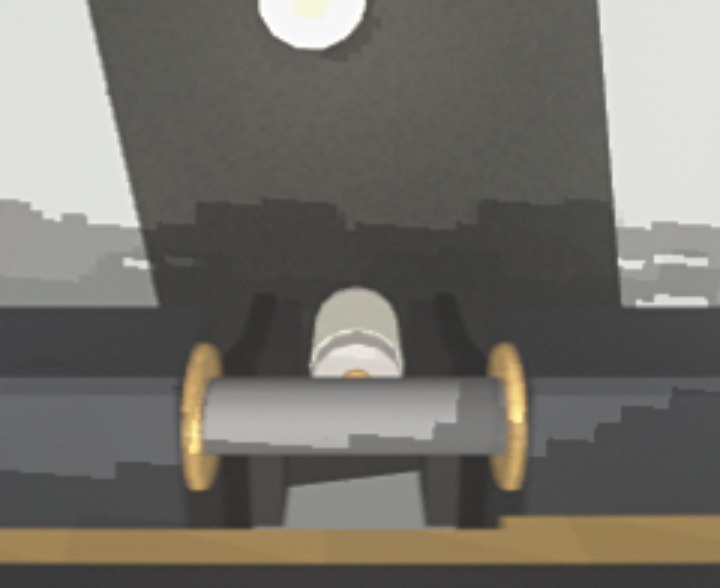

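The cell is held at crop (357,340), with the button about 1 mm from the tool centre line and a force of 30 N. Next I'll lift it and carry it over the −y bore.

>>> {"op": "play_rows", "data": {"motion": "0 0 -0.03 0 0; 0 0 -0.05 0 0; -0.02 0 -0.03 0 0; -0.04 0 0 0 0; -0.04 0 0 0 0; -0.04 0 0 0 0; -0.04 0 0 0 0; -0.04 0 0 0 0; -0.022 0.001 0 0 0; 0 0 0 0 0; 0 0 0 0 0"}}

```text
time_s: 6.05
eef_pos: [0.5647, 0.0328, 0.1305]
ee_rot: [0.674, 0.739, 0.0, -0.0]
contact_force: [-0.4, 0.3, -0.5]
opening: 0.0156
finger_force: 30.0
```

```bash
python3 - <<'E'
from h import *
c=cam('wrist');save(c,'w3.png');keep(c,'w3');s=r.get_state();print(s['eef_pos'],s['ee_rot'],s['opening'],s['finger_force'])
print(proj(c,[[.5644,.0321,.034],[.5617,.066,.034],[.6307,.0182,.012]]))
cv2.imwrite('pics/w3c.png',cv2.resize(c['frame'][130:330,180:460],None,fx=2.8,fy=2.8,interpolation=cv2.INTER_CUBIC)[:,:,::-1])
E
```

```text
[0.56454778 0.03386773 0.1305955 ] [ 6.72983368e-01  7.39657572e-01  1.81871106e-04 -1.68836370e-04] 0.01622782659639368 29.97366964817047
[[317.05092704 199.29313131]
 [317.53006323 161.89416253]
 [382.18326489 212.54843684]]
```

View pics/w3c.png

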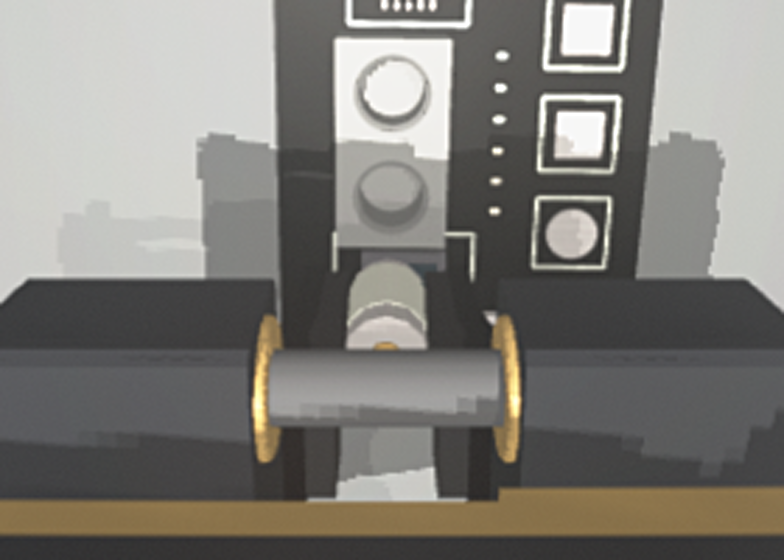

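The wrist view confirms the round pad in the −y frame at crop (572,232), with square pads above it. The free bores' mouths are at crop (391,195) and (393,92), about 1 mm further to +x than my estimate. Next I'll lower the cell and release it.

>>> {"op": "play_rows", "data": {"motion": "-0.001 0.001 0.03 0 0; 0 0 0.02 0 0; 0 0 0.01 0 0; 0 0 0 0 0; 0 0 0.008 0 0; 0 0 0.008 0 0; 0 0 0.008 0 0; 0 0 0.008 0 0; 0 0 0 0 0; 0 0 0 0 0"}}

```text
time_s: 7.1
eef_pos: [0.5658, 0.032, 0.0385]
ee_rot: [0.673, 0.739, -0.0, -0.0]
contact_force: [0.3, -0.5, -0.4]
opening: 0.0159
finger_force: 30.0
```

It went in with no contact force, so I'll release it.

>>> {"op": "play_rows", "data": {"motion": "0 0 0 0 0.04; 0 0 0 0 0.04; 0 0 0 0 0.04; 0 0 0 0 0.04; 0 0 -0.03 0 0.06; 0 0 -0.05 0 0.06; 0 0 -0.03 0 0.06; 0.04 0 0 0 0.06; 0.03 0 0 0 0.06; 0 0 0 0 0.06; 0 0 0 0 0.06"}}

```text
time_s: 8.2
eef_pos: [0.5591, 0.1022, 0.1486]
ee_rot: [0.673, 0.74, -0.0, 0.0]
contact_force: [-0.0, -1.5, -0.3]
opening: 0.06
finger_force: 0.0
```

```bash
python3 - <<'E'
from h import *
c=cam('wrist');save(c,'w4.png');keep(c,'w4');s=r.get_state();print(s['eef_pos'],s['ee_rot'],s['opening'],s['finger_force'])
print(proj(c,[[.5654,.0321,.048],[.5654,.0321,.055]]))
cv2.imwrite('pics/w4c.png',cv2.resize(c['frame'][130:330,180:460],None,fx=2.8,fy=2.8,interpolation=cv2.INTER_CUBIC)[:,:,::-1])
M=R.from_quat(s['ee_rot']).as_matrix();print(M.T@(np.array([.527,.3437,.0207])-s['eef_pos']))
E
```

```text
[0.55936147 0.10099088 0.14841362] [ 6.73375701e-01  7.39300386e-01 -2.67688889e-04  1.83842790e-04] 0.06002983645513093 0.0
[[317.00042775 266.37318624]
 [316.97947871 269.96572488]]
[ 0.24474884 -0.00959835  0.12756031]
```

View pics/w4c.png

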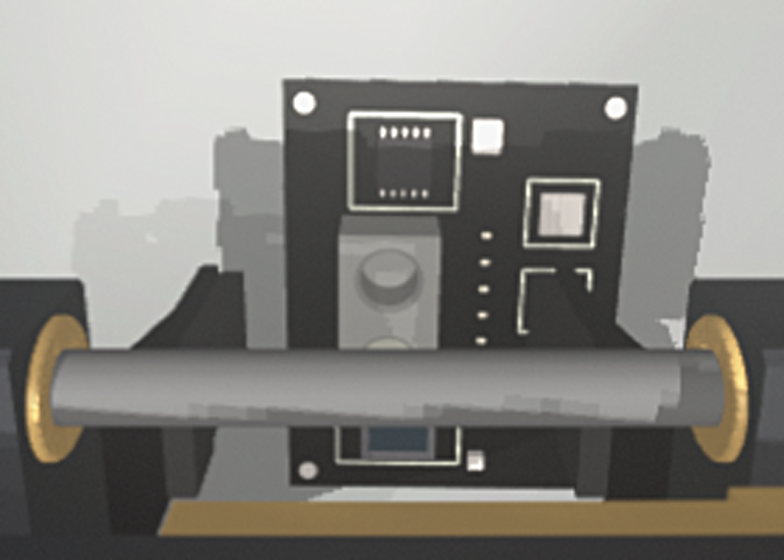

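The bore at crop (390,280) is free. The first cell's top edge at crop (388,342) is consistent with it being seated. Now the second cell.

>>> {"op": "play_rows", "data": {"motion": "0.041 -0.0016 0 0 0.06; 0.041 -0.0016 0 0 0.06; 0.041 -0.0016 0 0 0.06; 0.041 -0.0016 0 0 0.06; 0.041 -0.0016 0 0 0.06; 0.039 -0.0016 0 0 0.06; 0 0 0.03 0 0.06; 0 0 0.04 0 0.06; 0 0 0.04 0 0.06; 0 0 0.0175 0 0.06; 0 0 0 0 0.06; 0 0 0 0 0; 0 0 0 0 0; 0 0 0 0 0; 0 0 0 0 0; 0 0 0 0 0; 0 0 0 0 0; 0 0 0 0 0"}}

```text
time_s: 10.05
eef_pos: [0.5271, 0.3436, 0.0211]
ee_rot: [0.673, 0.739, 0.0, 0.0]
contact_force: [0.2, 0.1, 1.2]
opening: 0.0162
finger_force: 30.0
```

```bash
python3 - <<'E'
from h import *
c=cam('wrist');keep(c,'w5');save(c,'w5.png');s=r.get_state();print(s['eef_pos'],s['ee_rot'],s['opening'],s['finger_force'])
M=R.from_quat(s['ee_rot']).as_matrix();print(M.T@(np.array([.5631,.066,.0385])-s['eef_pos']))
f=c['frame'].astype(int)[235:275,295:345]; 
m=(f[:,:,0]-f[:,:,2]>60);ys,xs=np.nonzero(m);print(len(xs),xs.mean()+295,ys.min()+235)
f=load('w2')['frame'].astype(int)[235:275,295:345];m=(f[:,:,0]-f[:,:,2]>60);ys,xs=np.nonzero(m);print(len(xs),xs.mean()+295,ys.min()+235)
E
```

```text
[0.52703347 0.34369516 0.02112202] [6.73312829e-01 7.39357712e-01 5.94733225e-05 7.20512733e-05] 0.015900861673928034 29.970688819885254
[-0.27984933  0.01000356 -0.01736872]
53 317.20754716981133 249
18 318.1111111111111 252
```

>>> {"op": "play_rows", "data": {"motion": "0 0 -0.03 0 0; 0 0 -0.05 0 0; -0.02 0 -0.03 0 0; -0.04 0.0016 0 0 0; -0.04 0.0016 0 0 0; -0.04 0.0016 0 0 0; -0.04 0.0016 0 0 0; -0.04 0.0016 0 0 0; -0.04 0.002 0 0 0; -0.021 0 0 0 0; 0 0 0.03 0 0; 0 0 0.02 0 0; 0 0 0.01 0 0; 0 0 0 0 0; 0 0 0 0 0"}}

```text
time_s: 11.6
eef_pos: [0.5635, 0.0653, 0.0718]
ee_rot: [0.673, 0.74, 0.0, 0.0]
contact_force: [0.3, 0.0, -0.4]
opening: 0.0158
finger_force: 30.0
```

```bash
python3 - <<'E'
from h import *
s=r.get_state();print(s['eef_pos'],s['finger_force'],s['opening'])
M=R.from_quat(s['ee_rot']).as_matrix();print(M.T@(np.array([.5631,.0650,.0385])-s['eef_pos']))
E
```

```text
[0.56353509 0.06527346 0.07180801] 29.96653586626053 0.015760302014734797
[-0.00023648 -0.00048462  0.03330761]
```

>>> {"op": "play_rows", "data": {"motion": "0 -0.0005 0.008 0 0; 0 0 0.008 0 0; 0 0 0.008 0 0; 0 0 0.009 0 0; 0 0 0 0 0; 0 0 0 0 0; 0 0 0 0 0.04; 0 0 0 0 0.04; 0 0 0 0 0.04; 0 0 0 0 0.04; 0 0 -0.03 0 0.06; 0 0 -0.05 0 0.06; 0 0 -0.05 0 0.06; -0.05 0 -0.03 0 0.06; -0.05 0 0 0 0.06; -0.05 0 0 0 0.06; 0 0 0 0 0.06; 0 0 0 0 0.06"}}

```text
time_s: 13.4
eef_pos: [0.5758, -0.0788, 0.1936]
ee_rot: [0.674, 0.738, -0.0, -0.0]
contact_force: [-0.8, 1.1, 0.6]
opening: 0.06
finger_force: 0.0
```

```bash
python3 - <<'E'
from h import *
s=r.get_state();print(s['eef_pos'],s['opening'],s['finger_force'])
a=cam('side');b=cam('top');keep(a,'side1');keep(b,'top1')
for c in(a,b):print(proj(c,[[.5654,.0321,.048],[.5630,.0655,.048],[.5654,.0321,.034],[.563,.0655,.034]]).round(1).tolist())
x=cv2.resize(a['frame'][170:226,245:325],None,fx=5,fy=5,interpolation=cv2.INTER_CUBIC)
y=cv2.resize(b['frame'][172:228,250:330],None,fx=5,fy=5,interpolation=cv2.INTER_CUBIC)
# pen: side/top zoom
x2=cv2.resize(a['frame'][240:296,310:390],None,fx=5,fy=5,interpolation=cv2.INTER_CUBIC)
y2=cv2.resize(b['frame'][180:236,360:440],None,fx=5,fy=5,interpolation=cv2.INTER_CUBIC)
im=np.vstack([np.hstack([x,y]),np.hstack([x2,y2])])
cv2.imwrite('pics/c5.png',np.clip(im.astype(float)*1.5,0,255).astype(np.uint8)[:,:,::-1])
E
```

```text
[ 0.57581611 -0.07875314  0.19357481] 0.06003084267411026 0.0
[[281.5, 192.2], [275.3, 186.1], [281.6, 196.1], [275.5, 189.9]]
[[291.2, 205.3], [280.6, 206.3], [291.5, 205.9], [281.0, 206.9]]
```

View pics/c5.png

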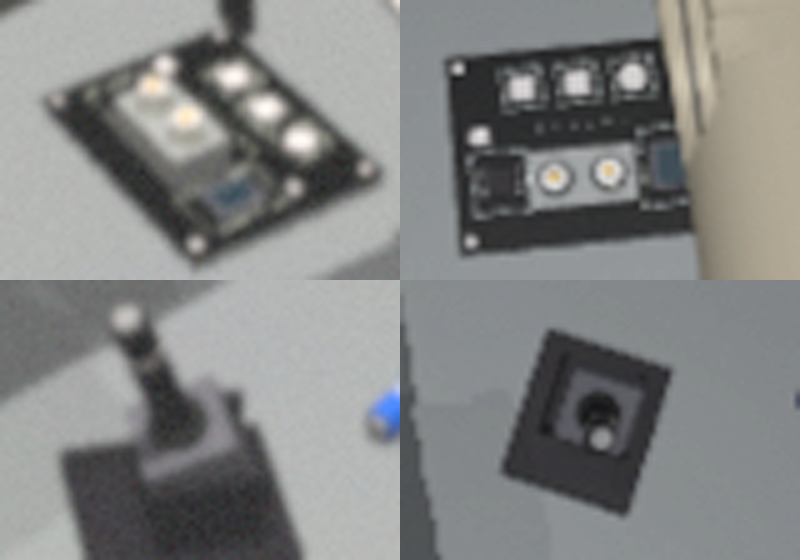

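Both cells show only their tops above the holder. Their buttons, at side (282,193.5) and (275.5,187), match z = 48 mm, so both are seated. The pen's white end is at side (335,247) and top (399.4,211).

```bash
python3 - <<'E'
from h import *
a,b=load('side1'),load('top1')
P=tri([a,b],[(335,246.8),(399.4,211)]);print('button',P,proj(a,P),proj(b,P))
ps=-np.radians(20.2);d=np.array([-np.sin(.35)*np.cos(ps),-np.sin(.35)*np.sin(ps),np.cos(.35)])
top=P;g=top-45*1e-3*d;print('grip',g,'collar',top-.079*d,'tip',top-.134*d,d)
print(proj(a,[g,top-.079*d]),proj(b,[g,top-.079*d]))
E
```

```text
button [ 0.52869914 -0.29465894  0.14113032] [[334.49774071 246.90126458]] [[399.54569044 210.65255279]]
grip [ 0.54318046 -0.29998703  0.09885854] collar [ 0.55412191 -0.30401269  0.06691987] tip [ 0.5718213  -0.3105248   0.01525437] [-0.3218072   0.118402    0.93937271]
[[340.49254688 259.14817163]
 [344.78559652 267.91727998]] [[399.15440084 207.76667533]
 [398.87346003 205.69534069]]
```

>>> {"op": "play_rows", "data": {"motion": "-0.0434 -0.0107 0 0 0.07; -0.0434 -0.0107 0 0 0.07; -0.0434 -0.0107 0 0 0.07; -0.0434 -0.0107 0 0 0.07; -0.0434 -0.0107 0 0 0.07; 0 0 0 -8.59 0.07; 0 0 0 -8.59 0.07; 0 0 0 -8.59 0.07; 0 0 0 -8.59 0.07; 0 0 0 -8.59 0.07; 0 0 0 -8.59 0.07; 0 0 0 -8.59 0.07; 0 0 0 -4.3 0.07; 0 0 0 0 0.07; 0 0 0 0 0.07"}}

```text
time_s: 15.0
eef_pos: [0.5435, -0.2973, 0.1939]
ee_rot: [0.176, 0.984, 0.0, 0.0]
contact_force: [-0.1, 0.5, -0.6]
opening: 0.0701
finger_force: 0.0
```

```bash
python3 - <<'E'
from h import *
c=cam('wrist');save(c,'w6.png');keep(c,'w6');s=r.get_state();print(s['eef_pos'],s['joints'])
M=R.from_quat(s['ee_rot']).as_matrix();print(np.degrees(np.arctan2(M[1,0],M[0,0])),M.T@(np.array([.5432,-.300,.080])-s['eef_pos']))
P=[[.5287,-.2947,.1411],[.5432,-.3,.0989],[.5541,-.304,.0669]];print(proj(c,P))
cv2.imwrite('pics/w6c.png',cv2.resize(c['frame'][60:330,160:480],None,fx=2.2,fy=2.2,interpolation=cv2.INTER_CUBIC)[:,:,::-1])
E
```

```text
[ 0.54332462 -0.29760862  0.19387309] [ 1.05341209  0.46122716 -0.83772578  1.4819109   0.34557165  1.35175941
  1.40976555]
159.72948770719495 [-0.00069544 -0.00229794  0.11387296]
[[313.7851581  194.92189227]
 [314.5164846  199.34961355]
 [314.91026457 201.73517419]]
```

View pics/w6c.png

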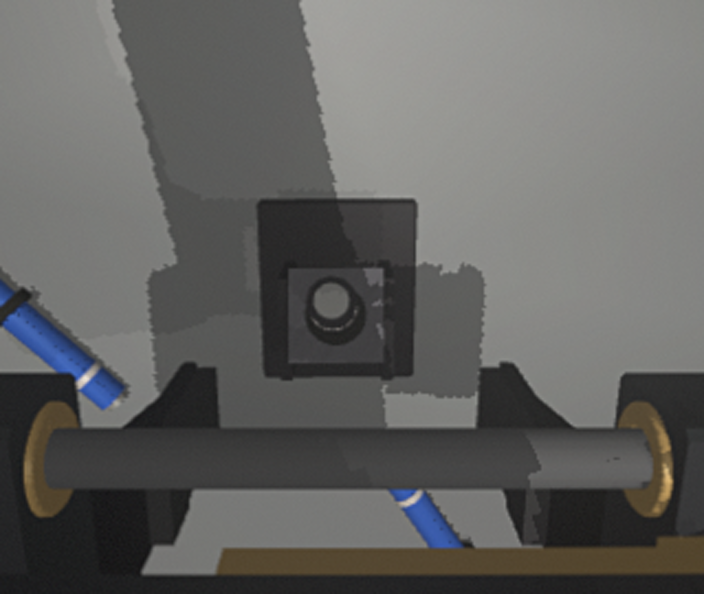

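The wrist view shows the pen end at crop (332,301), px (311,197), and the collar at (312,200). That puts it about 3 mm further to tool −y than the prediction. I'll approach and re-measure from close by.

>>> {"op": "play_rows", "data": {"motion": "-0.001 -0.004 0.03 0 0.07; 0 0 0.014 0 0.07; 0 0 0 0 0.07; 0 0 0 0 0.07"}}

```text
time_s: 15.45
eef_pos: [0.5427, -0.3022, 0.1502]
ee_rot: [0.176, 0.984, 0.0, -0.0]
contact_force: [0.0, -0.9, 1.2]
opening: 0.0699
finger_force: 0.0
```

```bash
python3 - <<'E'
from h import *
s=r.get_state();c=cam('wrist');save(c,'w7.png');keep(c,'w7');M=R.from_quat(s['ee_rot']).as_matrix();print(s['eef_pos'])
P=[[.5287,-.2947,.1411],[.5432,-.3,.0989],[.5541,-.304,.0669]];print(proj(c,P))
t=lambda x,y,z:s['eef_pos']+M@np.array([x,y,z])
print(proj(c,[t(0.014,0,.003),t(0,0,.045)]))
cv2.imwrite('pics/w7c.png',cv2.resize(c['frame'][130:290,220:420],None,fx=4,fy=3.75,interpolation=cv2.INTER_CUBIC)[:,:,::-1])
E
```

```text
[ 0.54270677 -0.30222718  0.1502337 ]
[[320.91064056 212.00488597]
 [320.34279706 213.8651515 ]
 [320.02660196 214.74028572]]
[[317.22098924 218.12366621]
 [317.35706629 217.01548026]]
```

View pics/w7c.png

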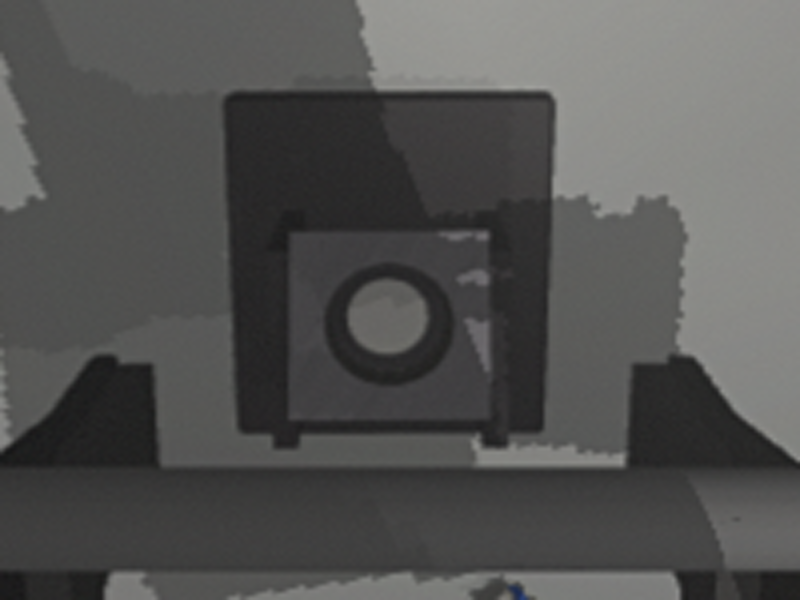

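The button is at px (317,214.3) and the collar at (317.5,216.4). Both are on the tool's centre line (≈317.5), and the view is straight down the pen. Next I'll descend and grip.

>>> {"op": "play_rows", "data": {"motion": "0 0 0.03 0 0.07; 0 0 0.025 0 0.07; 0 0 0.015 0 0.07; 0 0 0 0 0.07; 0 0 0 0 0.03; 0 0 0 0 0.03; 0 0 0 0 0; 0 0 0 0 0; 0 0 0 0 0; 0 0 0 0 0; 0 0 0 0 0"}}

```text
time_s: 16.6
eef_pos: [0.5425, -0.3027, 0.0798]
ee_rot: [0.176, 0.984, -0.0, 0.0]
contact_force: [-0.5, 0.0, -0.2]
opening: 0.0221
finger_force: 0.0
```

>>> {"op": "play_rows", "data": {"motion": "0 0 0 0 0; 0 0 0 0 0; 0 0 0 0 0"}}

```text
time_s: 16.9
eef_pos: [0.5425, -0.3026, 0.0798]
ee_rot: [0.176, 0.984, -0.0, -0.0]
contact_force: [-1.0, -0.0, 0.3]
opening: 0.0173
finger_force: 30.0
```

Gripped, with no side load. Next I'll pull 42 mm along the axis.

>>> {"op": "play_rows", "data": {"motion": "0.0034 0 -0.0094 0 0; 0.0034 0 -0.0094 0 0; 0.0034 0 -0.0094 0 0; 0.0034 0 -0.0094 0 0; 0.0007 0 -0.0019 0 0; 0 0 0 0 0; 0 0 0 0 0"}}

```text
time_s: 17.6
eef_pos: [0.5289, -0.2977, 0.119]
ee_rot: [0.176, 0.984, -0.0, -0.0]
contact_force: [-0.3, -0.1, -1.8]
opening: 0.0173
finger_force: 30.0
```

```bash
python3 - <<'E'
from h import *
s=r.get_state();print(s['eef_pos'],s['contact_force'],s['wrist_torque'],s['opening'])
a=cam('side');keep(a,'side2')
cv2.imwrite('pics/s2.png',np.clip(cv2.resize(a['frame'][210:310,270:430],None,fx=5,fy=5,interpolation=cv2.INTER_CUBIC).astype(float)*1.5,0,255).astype(np.uint8)[:,:,::-1])
E
```

```text
[ 0.52889489 -0.29773596  0.11903027] [-0.27814205 -0.0760152  -1.83327627] [ 0.00841883 -0.10287337  0.00239412] 0.017330140744257556
```

View pics/s2.png

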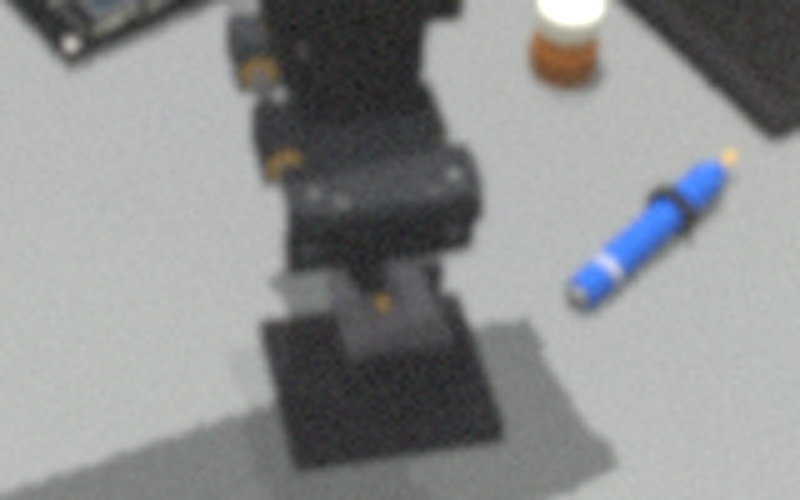

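The tip is brass at side crop (382,302), px (346.3,270.3), at the bore mouth as planned. I miscounted: that was my 11th picture, one over the limit of 10. I'll view no more and work from numbers only. Next I'll swing the pen upright in the grip by pushing the tip against the bore's +x wall.

```bash
cat > tip.py <<'E'
from h import *
def tip(name='side',w=45):
    s=r.get_state();c=cam(name);M=R.from_quat(s['ee_rot']).as_matrix();p=s['eef_pos']
    u0,v0=proj(c,p+M@[0,0,.069])[0];f=c['frame'].astype(int)
    hsv=cv2.cvtColor(c['frame'],cv2.COLOR_RGB2HSV)
    m=((hsv[:,:,0]>8)&(hsv[:,:,0]<28)&(hsv[:,:,1]>110)&(hsv[:,:,2]>60)).astype(np.uint8)
    U,V=np.meshgrid(range(640),range(400));m[(abs(U-u0)>w)|(abs(V-v0)>w)]=0
    n,l,st,ce=cv2.connectedComponentsWithStats(m)
    print(name,'upright tip expected px',u0.round(1),v0.round(1),'tcp',p.round(4),'F',s['contact_force'].round(1),s['wrist_torque'].round(2))
    for i in range(1,n):
        if st[i,4]<3: continue
        d=M.T@ray(c,*ce[i]);e=M.T@(c['E']-p)
        q=e-d*e[1]/d[1] if name!='wrist' else e+d*(.066-e[2])/d[2]
        print(ce[i].round(1),st[i].tolist(),'tool xyz',q.round(4),'lean deg',np.degrees(np.arctan2(q[0],q[2]+.019)).round(1))
E
python3 -c "
from tip import *
tip('side');tip('wrist')"
```

```text
side upright tip expected px 333.7 275.3 tcp [ 0.5289 -0.2977  0.1189] F [-0.   0.5 -0.2] [ 0.15 -0.14 -0.01]
wrist upright tip expected px 317.4 207.3 tcp [ 0.5289 -0.2976  0.1188] F [-0.1  0.2 -1. ] [ 0.03 -0.2  -0.04]
[274.7 248.1] [273, 243, 5, 10, 42] tool xyz [-0.0348 -0.0357  0.066 ] lean deg -22.3
[360.4 248.9] [358, 244, 5, 9, 27] tool xyz [-0.0356  0.036   0.066 ] lean deg -22.7
```

>>> {"op": "play_rows", "data": {"motion": "-0.0076 0 -0.001 0 0; -0.0076 0 -0.001 0 0; -0.0076 0 -0.001 0 0; -0.0076 0 -0.001 0 0; -0.0076 0 -0.001 0 0; 0 0 0 0 0; 0 0 0 0 0"}}

```text
time_s: 18.45
eef_pos: [0.5641, -0.3107, 0.1236]
ee_rot: [0.176, 0.984, 0.0, -0.002]
contact_force: [-6.4, 1.9, 1.6]
opening: 0.0168
finger_force: 30.0
```

```bash
python3 -c "
from tip import *
tip('side');tip('wrist')"
```

```text
side upright tip expected px 349.6 271.7 tcp [ 0.5641 -0.3107  0.1236] F [-6.4  1.9  1.6] [0.47 1.47 0.  ]
[343.9 238. ] [342, 237, 6, 4, 10] tool xyz [ 0.02    0.     -0.0442] lean deg 141.5
wrist upright tip expected px 317.4 207.3 tcp [ 0.5641 -0.3107  0.1236] F [-5.7  2.6  1.7] [0.5  1.48 0.01]
[274.6 248.2] [273, 243, 5, 10, 40] tool xyz [-0.0349 -0.0358  0.066 ] lean deg -22.3
[360.7 248.3] [358, 243, 5, 10, 32] tool xyz [-0.035   0.0361  0.066 ] lean deg -22.4
```

>>> {"op": "play_rows", "data": {"motion": "0 0 -0.015 0 0; 0 0 -0.03 0 0; 0 0 -0.03 0 0; 0 0 0 0 0; 0 0 0 0 0"}}

```text
time_s: 19.05
eef_pos: [0.5658, -0.311, 0.2008]
ee_rot: [0.175, 0.984, -0.0, 0.001]
contact_force: [0.6, -0.3, -1.8]
opening: 0.0172
finger_force: 30.0
```

```bash
sed -i 's/>110)/>70)/' tip.py; python3 -c "
from tip import *
tip('side');tip('wrist')
s=load('side2');f=s['frame'];print(f[268:273,343:350].tolist())"
```

```text
side upright tip expected px 352.7 248.3 tcp [ 0.5658 -0.311   0.2008] F [ 0.6 -0.3 -1.8] [ 0.03 -0.12 -0.03]
[346.6 209. ] [344, 207, 7, 6, 22] tool xyz [ 0.0203  0.     -0.0492] lean deg 146.1
wrist upright tip expected px 317.4 207.3 tcp [ 0.5651 -0.3109  0.1996] F [-0.4 -0.  -1.1] [ 0.06 -0.08  0.06]
[274.8 247.8] [273, 243, 5, 10, 46] tool xyz [-0.0346 -0.0356  0.066 ] lean deg -22.1
[360.4 248.2] [358, 243, 5, 10, 40] tool xyz [-0.0349  0.0359  0.066 ] lean deg -22.3
[[[41, 41, 41], [42, 38, 38], [48, 45, 39], [53, 46, 39], [52, 48, 47], [50, 48, 49], [53, 53, 54]], [[49, 50, 51], [55, 50, 48], [67, 56, 42], [75, 63, 43], [71, 62, 52], [57, 53, 51], [55, 54, 57]], [[55, 52, 55], [59, 55, 51], [75, 65, 48], [85, 69, 48], [77, 66, 50], [62, 57, 52], [57, 55, 55]], [[53, 53, 53], [60, 55, 52], [71, 63, 51], [84, 70, 53], [75, 67, 51], [66, 61, 56], [60, 59, 60]], [[58, 56, 59], [55, 56, 55], [60, 57, 53], [70, 63, 54], [68, 61, 54], [62, 58, 58], [60, 59, 62]]]
```

```bash
python3 - <<'E'
from h import *
for n in('side','wrist'):
    s=r.get_state();c=cam(n);keep(c,n+'3');save(c,n+'3.png')
    M=R.from_quat(s['ee_rot']).as_matrix();u,v=proj(c,s['eef_pos']+M@[0,0,.069])[0]
    f=cv2.GaussianBlur(c['frame'].astype(np.float32),(3,3),0);x=f[:,:,0]-f[:,:,2]
    ui,vi=int(round(u)),int(round(v));w=x[vi-28:vi+28,ui-40:ui+40].copy()
    print(n,u,v)
    for k in range(6):
        j,i=np.unravel_index(w.argmax(),w.shape);print(i+ui-40,j+vi-28,w[j,i].round(1),end=' | ');w[max(0,j-4):j+5,max(0,i-4):i+5]=-99
    print()
E
```

```text
side 352.0485974318062 249.0772731945545
352 247 16.9 | 388 223 7.5 | 376 227 1.2 | 382 224 1.0 | 366 226 1.0 | 359 228 0.9 | 
wrist 317.4076694954473 207.2594630751531
354 180 4.2 | 346 213 3.6 | 353 202 3.5 | 340 214 3.4 | 351 213 3.4 | 353 207 2.9 |
```

The brass tip is at side px (352,247). An upright pen would put its middle at about (352,246.5), so the pen is upright to about 2°. Next I'll carry it to the round pad at (0.631,0.018).

>>> {"op": "play_rows", "data": {"motion": "0.0065 0.0415 0 0 0; 0.0065 0.0415 0 0 0; 0.0065 0.0415 0 0 0; 0.0065 0.0415 0 0 0; 0.0065 0.0415 0 0 0; 0.0065 0.0415 0 0 0; 0.0065 0.0415 0 0 0; 0.0065 0.0415 0 0 0; 0 0 0.03 0 0; 0 0 0.03 0 0; 0 0 0.03 0 0; 0 0 0 0 0; 0 0 0 0 0; 0 0 0 0 0"}}

```text
time_s: 20.65
eef_pos: [0.6316, 0.0189, 0.111]
ee_rot: [0.176, 0.984, 0.0, 0.001]
contact_force: [0.4, -0.5, -0.3]
opening: 0.0173
finger_force: 30.0
```

```bash
cat > chk.py <<'E'
from h import *
s=r.get_state();print(s['eef_pos'],s['contact_force'],s['wrist_torque'],s['finger_force'],s['time_s'])
c=cam('side');keep(c,'side4');save(c,'side4.png')
M=R.from_quat(s['ee_rot']).as_matrix()
print('to pad',M.T@(np.array([.6312,.0182,.081])-s['eef_pos']))
u,v=proj(c,s['eef_pos']+M@[0,0,.069])[0];print('tip',u,v,'mid',proj(c,s['eef_pos']+M@[0,0,.062])[0],'pad',proj(c,[.6312,.0182,.012])[0])
f=cv2.GaussianBlur(c['frame'].astype(np.float32),(3,3),0);x=f[:,:,0]-f[:,:,2]
ui,vi=int(round(u)),int(round(v));w=x[vi-14:vi+14,ui-20:ui+20].copy()
for k in range(4):
    j,i=np.unravel_index(w.argmax(),w.shape);print(i+ui-20,j+vi-14,w[j,i].round(1),end=' | ');w[max(0,j-4):j+5,max(0,i-4):i+5]=-99
E
python3 chk.py
```

```text
[0.63157206 0.01893914 0.11104329] [ 0.4260748 -0.4591838 -0.3181557] [ 0.09255008 -0.15377838 -0.01378094] 29.999813764588907 20.65
to pad [ 0.00015115 -0.00085199  0.03004223]
tip 304.30628990267087 189.01859964921445 mid [304.29045704 187.10561679] pad [304.32928176 197.28921381]
304 187 20.0 | 284 193 15.8 | 297 191 8.7 | 291 185 8.4 |
```

The tip is seen at (304,187), exactly where an upright pen should show. Next I'll lower it.

>>> {"op": "play_rows", "data": {"motion": "0 0 0.01 0 0; 0 0 0.008 0 0; 0 0 0.004 0 0; 0 0 0.002 0 0; 0 0 0 0 0; 0 0 0 0 0; 0 0 0 0 0"}}

```text
time_s: 21.4
eef_pos: [0.6309, 0.0187, 0.0856]
ee_rot: [0.176, 0.984, 0.0, 0.0]
contact_force: [-0.1, -0.0, -1.2]
opening: 0.0173
finger_force: 30.0
```

>>> {"op": "play_rows", "data": {"motion": "0 0 0.001 0 0; 0 0 0.001 0 0; 0 0 0.001 0 0; 0 0 0 0 0; 0 0 0 0 0; 0 0 0 0 0"}}

```text
time_s: 22.0
eef_pos: [0.6307, 0.0187, 0.0823]
ee_rot: [0.175, 0.984, -0.0, 0.0]
contact_force: [0.5, 0.8, 0.0]
opening: 0.0175
finger_force: 30.0
```

>>> {"op": "play_rows", "data": {"motion": "0 0 0.001 0 0; 0 0 0.001 0 0; 0 0 0 0 0; 0 0 0 0 0; 0 0 0 0 0"}}

```text
time_s: 22.5
eef_pos: [0.6307, 0.0187, 0.0803]
ee_rot: [0.176, 0.984, -0.0, 0.0]
contact_force: [0.1, -0.5, -0.9]
opening: 0.017
finger_force: 30.0
```

>>> {"op": "play_rows", "data": {"motion": "0 0 0.001 0 0; 0 0 0.001 0 0; 0 0 0 0 0; 0 0 0 0 0; 0 0 0 0 0"}}

```text
time_s: 23.0
eef_pos: [0.6308, 0.0187, 0.0784]
ee_rot: [0.176, 0.984, -0.0, 0.0]
contact_force: [0.6, -0.5, 0.4]
opening: 0.0175
finger_force: 30.0
```

```bash
cat > av.py <<'E'
from h import *
F=[]
for i in range(8): r.camera('side');F.append(r.get_state()['contact_force'])
s=r.get_state();print(np.mean(F,0).round(2),np.std(F,0).round(2),s['eef_pos'],s['wrist_torque'],s['time_s'])
E
python3 av.py
```

```text
[ 0.03 -0.11  0.85] [0.52 0.54 0.5 ] [0.6307346  0.01870572 0.07831148] [ 0.04427088 -0.22964359  0.0176433 ] 23.4
```

Contact: about 1.5 N net of the pen's weight, so about 1 mm pushed in. I'll go 4 mm more.

>>> {"op": "play_rows", "data": {"motion": "0 0 0.001 0 0; 0 0 0.001 0 0; 0 0 0.001 0 0; 0 0 0.001 0 0; 0 0 0 0 0; 0 0 0 0 0; 0 0 0 0 0"}}

```text
time_s: 24.1
eef_pos: [0.6308, 0.0187, 0.0744]
ee_rot: [0.176, 0.984, 0.0, 0.0]
contact_force: [1.7, -0.5, 2.7]
opening: 0.0173
finger_force: 30.0
```

```bash
python3 av.py; python3 chk.py
```

```text
[ 0.79 -0.11  2.44] [0.49 0.21 0.51] [0.63075631 0.0186529  0.07429427] [ 0.02247409 -0.49524955 -0.04373273] 24.5
[0.63075631 0.0186529  0.07429427] [ 0.61646787 -0.13726229  2.5674179 ] [ 0.02247409 -0.49524955 -0.04373273] 30.000390987843275 24.5
to pad [-0.00057436 -0.00027199 -0.00670559]
tip 304.13594032135154 199.02001032512993 mid [304.123237   197.17383266] pad [304.32928176 197.28921381]
304 196 15.4 | 284 193 15.1 | 290 185 9.0 | 296 190 7.8 |
```

Net push is about 3.2 N, so the tip is in about 4.5 mm, upright and on the pad. I'll hand it in.

```bash
python3 -c "
from station import r
print(r.finish_job())"
```

```text
the job is handed in; nothing more can be done
None
```

I handed the job in at about 24.5 s with both cells seated in the bores and the pen held upright on the round pad (about 3.2 N, tip in roughly 4.5 mm by estimate); no verdict came back, and I viewed 11 pictures, one over the limit of 10.

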